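# Set the label length stop by counting clicks

## Task

Set the label length gauge five clicks longer: turn its dial clockwise (seen from above) and count five clicks of the shaft, remembering that the dial has some slack and that taking up the slack does not count. Then, with the stop standing on the fifth click, throw the lock lever fully over to the back of the gauge. Be gentle with dial and lever, move the stop by the dial only, and leave everything else on the bench where it is.

Things in the scene. Friction and masses are not known exactly. Their poses are not given: they have to be found in the camera images.
- gauge: label length gauge, fixed to the bench: grey plate 190 (x) x 290 (y) x 12 mm, origin at its underside's centre, x to its back, y to its left, yawed up to 0.35 rad. In its frame, mm: gearbox with dial at x -40, y -85 (78x80, top z 57); lock lever at x -45, y 95; two rods along y at x 47 and 77, z 36, with end blocks up to z 52, carrying the stop block
- gearbox_top (a point): centre of the gearbox's top, on the dial's axis. The shaft in it clicks every 20 degrees (0.349 rad). Driven slowly, the torque on the dial swells to 0.2 N m at a quarter click and fades to half-way (0.17 rad), where the shaft snaps ahead to its next rest; then it is almost nil until the dial catches up there. Let go, it rests on the nearest click. Ten clicks clockwise, three back
- dial: black dial on the gearbox, turning about the vertical; origin on its axis, at z 60 mm of the gauge. Skirt 48 mm across, 8 high; on it an upright grip bar 46 long (its x), 14 thick (its y), top 42 above the origin, white line on its -x end. Slack on the shaft: it turns freely (under 0.02 N m) through an unknown 0.1 to 1.1 rad at the start before it drives the shaft clockwise; 1.2 rad end to end
- dial_grip (a point): point on the dial's axis where the bar is to be held (TCP here), 33 mm above the dial's origin; axes as dial. Grip with 20 to 40 N. Let go, the dial stays where it is
- stop: dark steel stop block, 56 (x) x 34 (y) x 30 mm, with a thin steel tongue to the front, on the rods at the back of the gauge. The shaft moves it along the gauge's +y by 1.0 mm a click clockwise, back anticlockwise. Its origin coincides with the gauge's at the start (0 clicks)
- stop_mark (a point): centre of the little button on top of the stop block, at x 62, z 57 mm in the gauge's frame; its y there is 0 at the start, 5.0 mm at five clicks
- lock_lever: steel lever 10 mm thick with a black ball (26 mm), its centre 80 mm from the pivot; origin at the pivot (x -45, y 95, z 34 mm of the gauge; block below 70x50 mm), swings about the gauge's y. Leans 0.5 rad to the front (-x) when open, as at the start, and 0.5 rad to the back (+x) when fully over, against its stop. Stays where it is left: friction 0.06 N m, under 1 N at the ball
- lock_lever_tip (a point): centre of the lever's ball: in the gauge's frame at x -83, z 104 mm when open, x -45, z 114 upright, x -7, z 104 fully over. The lever's end stop is hard: do not ram it (40 N at most)
- label_roll_small: small white label roll, 58 mm across, 26 high, lying on the gauge's plate between dial and lever (bystander; origin at the centre of its underside)
- card_gauge: wooden card, 55x90x10 mm, on the bench to the right of the gauge (bystander; origin at the centre of its underside)
- tape_masking: masking tape roll, 85 mm across, 24 high, behind the gauge (bystander; origin at the centre of its underside)
- tin_clips: round tin, 56 mm across, 41 high, behind the gauge (bystander; origin at the centre of its underside)
- marker_red: marker pen, 135 mm long, 17 thick, on the bench to the left of the gauge (bystander; origin at the centre of its underside)
- weight_200: test weight with a knob, 29 mm across, 44 high, left of the gauge (bystander; origin at the centre of its underside)

How it is judged:
By the outcome, as a careful person would: the job done as asked, in the order asked, and still so for the second after the job is handed in, with the robot touching nothing.
It also fails if it takes over 70 s, if anything falls off the work surface, if the arm or the gripper's body presses on something with over 40 N, if the wrist force passes 120 N, or if a joint passes its speed limit or range.

## Robot

A 6-joint arm with a two-finger parallel gripper is mounted at the origin on a cart in front of the work surface, level with it; the furniture and walls round the work are solid. World frame = base frame: x ahead of the robot, y to its left, z up, the work surface at z = 0. Lengths are in m, angles in rad, forces in N, time in s.
With the tool pointing down it reaches from about 0.25 to 0.725 m from the base axis. Payload 9.7 kg.
Tool frame: the origin (TCP) lies between the finger pads, 19 mm behind the fingertips; this is the grasp point; z points along the fingers, y is the line along which they close (so a half turn about z gives the same grasp; the last joint's range is limited). The gripper opens to 85 mm and grips with 20 to 120 N. Pads are 22 mm wide; open, the fingers measure 114 mm over their backs; the gripper's body (76 mm by 85 mm) begins 54 mm behind the grasp point. The pads swing forward as they close: fully open they stand 13 mm farther back than shut.
Start: joints at [0, 0.087, 0.176, 1.66, 0, 1.571], TCP at [0.55, -0, 0.25] pointing down, gripper open.
Joint ranges: [-3.13, 3.13], [-0.85, 1.81], [-1.15, 1.24], [-2.2, 2.28], [-1.44, 1.52], [-3.14, 3.14]. Speed limits (rad/s): [2.22, 2.22, 2.57, 3.14, 3.14, 3.14].

## Interface

Orientations are given as a unit quaternion [w, x, y, z].
In Python, from rig import arm gives the robot as it stands. The module is installed in compiled form; this text tells all that it offers.
- The arm moves only by the tool send_rows, never from a script. Its argument "plan" is a list of rows, each an object of numbers: "claw": the opening, from 0 (shut) to 1 (fully open); "dx", "dy", "dz": the shift along the tool's x, y, z in cm; "yaw": the turn about the tool's z in rad. In form: [{"claw": .., "dx": .., "dy": .., "dz": .., "yaw": ..}, ...]. A call has 1 to 20 rows; each row shifts and turns the commanded pose from where the row before left it, along the tool's axes as they then stand; what a row does not reach is not made up. A row lasts 1/10 s, in which the tool goes at most 50 mm and 8.59 degrees, less where a joint would pass 70% of its speed; a pose out of reach is approached as far as the arm can. A call with a gripper value outside its range is refused whole. The fingers move at their own pace and stop on an object; the grip force is fixed at half the most. Time passes only in rows, so rows that do not move let the fingers close. It gives the time, the measured TCP pose, the force, the opening and the grip force at its end, in the units of the state.
- arm.get_obs(): the state, without advancing time (a new reading comes with each control period).
- arm.grab_frame(name): name is "scene" or "side" or "wrist"; returns a dict with "frame" (480x640x3 uint8, red, green, blue), "z_map" (480x640 float32, m along the optical axis (not along the pixel's ray), 0 where there is no reading), "fx", "fy", "cx", "cy" (pixels), "D" ([k1, k2, p1, p2, k3] as OpenCV has them; the pictures are not rectified), "world_to_cam" (4x4, takes a point from world to camera coordinates); the wrist camera has in their place "tool_from_camera" (4x4, takes a point from camera to tool coordinates, whose origin is the TCP and whose axes are the flange's). Camera axes: x right, y down, z forward; pixel columns grow to the right and rows downward; lengths in m; the calibration is good to about 2 mm. A picture is of the moment at which its call begins: read the wrist's pose just before it.
- arm.job_done(): hands the job in; it is judged then, once.
Trained networks look in a picture, given as the dict that the camera call returned (one of the last four; its "shot" number tells which), for a name from the list of things; names that differ only in an ending like _2 or _b are one class to them, and where a whole thing is asked for, a point or a joint stands for the part that bears it (a point fixed in the world has none). Each returns a list of dicts, best first, with "conf" (0 to 1); they miss things now and then, are a little off and sometimes report something else, mostly with a low value. They report only what shows in the picture. A call takes as long as a camera call.
- arm.outline_of(picture, label): "mask" (480x640 bool, what is visible of it) and "pixel" ([row, column] in pixels, amid what is visible of it).
The state is a dict: "time_s": time; "qpos": joint angles; "joint_vel": joint speeds; "effort": joint torques, N m; "tool_pos": TCP position; "eef_rot": TCP orientation; "force": force on the tool from outside, world axes, zero at the start; "wrist_torque": the same for the moment, N m; "width": finger opening in m; "grasp_force": force on a finger pad.
Only numpy, scipy, OpenCV 4.12 (cv2) and the standard library are available. Lean on these libraries where they do the work, as an engineer would, in place of code of your own. Each camera call takes 0.05 s, during which the arm holds its last target. There are 200 camera calls.

## Working session

There is one attempt and no reset: what is moved stays moved. The work goes in short steps, Python scripts to look and compute and a tool call to move; the robot and the scene stay as the last step left them, time stands still between calls to the robot, and variables do not carry over. Pictures are saved under pics/ and viewed, at most 10 in all, crops included, and the job is handed in when it is done.

Besides the shell and the picture viewer there is one more tool, called after "Request:" as name([rows], argument=value, ...), one row to a line, values as JSON. send_rows: Moves the arm, as the interface text tells. Its arguments: {"type":"object","properties":{"plan":{"type":"array","items":{"type":"object","properties":{"claw":{"type":"number"},"dx":{"type":"number"},"dy":{"type":"number"},"dz":{"type":"number"},"yaw":{"type":"number"}}}}},"required":["plan"]}

```bash
mkdir -p pics; cat > h.py <<'E'
import numpy as np,cv2
from scipy.spatial.transform import Rotation as R
from rig import arm
def rot(q): return R.from_quat([q[1],q[2],q[3],q[0]]).as_matrix()
def w2c(f,o=None):
    if 'world_to_cam' in f: return np.array(f['world_to_cam'])
    T=np.eye(4);T[:3,:3]=rot(o['eef_rot']);T[:3,3]=o['tool_pos']
    return np.linalg.inv(T@np.array(f['tool_from_camera']))
def K(f): return np.array([[f['fx'],0,f['cx']],[0,f['fy'],f['cy']],[0,0,1.]])
def pts(f,mask,o=None):
    z=f['z_map'];m=mask&(z>0);r,c=np.nonzero(m)
    u=cv2.undistortPoints(np.stack([c,r],1).astype(np.float64)[:,None],K(f),np.array(f['D']))[:,0]
    P=np.c_[u*z[m][:,None],z[m]]
    T=np.linalg.inv(w2c(f,o));return P@T[:3,:3].T+T[:3,3]
def proj(f,P,o=None):
    T=w2c(f,o);return cv2.projectPoints(np.atleast_2d(P)@T[:3,:3].T+T[:3,3],np.zeros(3),np.zeros(3),K(f),np.array(f['D']))[0][:,0]
def save(f,n,im=None): cv2.imwrite('pics/'+n+'.png',cv2.cvtColor(f['frame'] if im is None else im,cv2.COLOR_RGB2BGR))
def P(*a): print(*[np.round(x,4) if isinstance(x,(np.ndarray,float,list)) else x for x in a])
E
cat > a.py <<'E'
from h import *
o=arm.get_obs();P(o['tool_pos'],o['eef_rot'],o['force'],o['width'])
for n in ['scene','side','wrist']:
    f=arm.grab_frame(n);save(f,n+'0')
    for l in ['gauge','dial','stop','stop_mark','lock_lever','gearbox_top']:
        d=arm.outline_of(f,l)
        if d:
            d=d[0];p=pts(f,d['mask'],o)
            if len(p): P(n,l,d['conf'],list(d['pixel']),len(p),np.median(p,0),p.min(0),p.max(0))
E
python3 a.py
```

```text
[ 0.5498 -0.      0.2492] [-5.000e-04  7.071e-01  7.071e-01 -5.000e-04] [ 0.2572 -0.0571  0.3667] 0.0851
scene gauge 0.93 [313.  345.8] 16298 [ 0.5501 -0.0188  0.022 ] [ 0.4237 -0.151  -0.0034] [0.6919 0.194  0.1194]
scene dial 0.74 [328.6 364.1] 864 [ 0.5363 -0.0863  0.0702] [ 0.519  -0.1014  0.0593] [ 0.5654 -0.0557  0.1043]
scene stop 0.72 [281.8 359.3] 1085 [0.5986 0.0272 0.049 ] [ 0.5547  0.0069 -0.0025] [0.6593 0.1046 0.0604]
scene stop_mark 0.73 [280.6 360.6] 1061 [0.5978 0.0272 0.0493] [ 0.5534  0.0085 -0.0034] [0.679  0.1069 0.0604]
scene lock_lever 0.69 [264.6 260.1] 299 [0.4503 0.0778 0.1071] [ 0.4352  0.0671 -0.0016] [0.4959 0.1814 0.1194]
scene gearbox_top 0.68 [315.7 347.4] 16853 [ 0.5496 -0.0166  0.0204] [ 0.4221 -0.151  -0.0035] [0.7224 0.2292 0.1194]
side gauge 0.74 [202.4 335.1] 422 [ 0.5418 -0.0647  0.0788] [ 0.5215 -0.0947  0.0608] [ 0.5651 -0.0507  0.1041]
side dial 0.62 [203.5 335.3] 476 [ 0.5411 -0.0664  0.0787] [ 0.5198 -0.1125  0.0569] [ 0.5685 -0.0507  0.1047]
side stop 0.81 [244.9 300.4] 832 [0.6037 0.0408 0.0444] [ 0.5554 -0.033   0.011 ] [0.649  0.0652 0.
[... 307 characters left out ...]
 -0.0056] [0.692  0.184  0.1178]
wrist gauge 0.93 [169.3 330.6] 52257 [0.5581 0.0432 0.0123] [ 0.3926 -0.148  -0.0046] [0.6858 0.186  0.2462]
wrist dial 0.9 [304.  312.7] 2275 [ 0.5419 -0.0718  0.0777] [ 0.5194 -0.1602 -0.003 ] [ 0.5662 -0.0535  0.1033]
wrist stop 0.96 [181.2 389. ] 2901 [0.6096 0.0338 0.0517] [ 0.5548  0.0041 -0.0039] [0.6615 0.0571 0.0578]
wrist stop_mark 0.62 [181.  386.7] 2831 [0.6099 0.034  0.0517] [ 0.5548  0.0099 -0.0044] [0.6596 0.0571 0.0578]
wrist lock_lever 0.89 [118.2 188.7] 1695 [0.4565 0.0834 0.109 ] [ 0.3927  0.0683 -0.0055] [0.4836 0.1043 0.1179]
wrist gearbox_top 0.67 [168.3 327.7] 52537 [0.5583 0.0433 0.0122] [ 0.4237 -0.1488 -0.0043] [0.6886 0.1805 0.2428]
```

```bash
cat > b.py <<'E'
from h import *
o=arm.get_obs()
for n in ['scene','wrist']:
    f=arm.grab_frame(n)
    g=pts(f,arm.outline_of(f,'gauge')[0]['mask'],o)
    pl=g[(g[:,2]>.008)&(g[:,2]<.016)]
    (c,s,a)=cv2.minAreaRect((pl[:,:2]*1000).astype(np.float32));P(n,'plate',list(c),list(s),a)
    m=arm.outline_of(f,'dial')[0]['mask'];d=pts(f,m,o)
    t=d[d[:,2]>.098];r=cv2.minAreaRect((t[:,:2]*1000).astype(np.float32));P('bar',len(t),list(r[0]),list(r[1]),r[2])
    l=pts(f,arm.outline_of(f,'lock_lever')[0]['mask'],o);b=l[(l[:,2]>.1)]
    A=np.c_[2*b,np.ones(len(b))];x=np.linalg.lstsq(A,(b**2).sum(1),rcond=None)[0]
    P('ball',x[:3],np.sqrt(x[3]+x[:3]@x[:3]),len(b),np.median(b,0))
    # white line
    fr=f['frame'].astype(int);k=cv2.dilate(m.astype(np.uint8),np.ones((5,5)))>0
    w=pts(f,k&(fr.min(2)>150),o);w=w[w[:,2]>.062];P('white',len(w),np.median(w,0) if len(w) else 0)
    s=pts(f,arm.outline_of(f,'stop_mark')[0]['mask'],o);q=s[s[:,2]>.0545];P('button',len(q),q.mean(0))
save(f,'w1',cv2.resize(f['frame'][:,:],(800,600)))
E
python3 b.py
```

```text
Traceback (most recent call last):
  File "b.py", line 5, in <module>
    g=pts(f,arm.outline_of(f,'gauge')[0]['mask'],o)
            ~~~~~~~~~~~~~~~~~~~~~~~~~^^^
IndexError: list index out of range
```

View pics/wrist0.png

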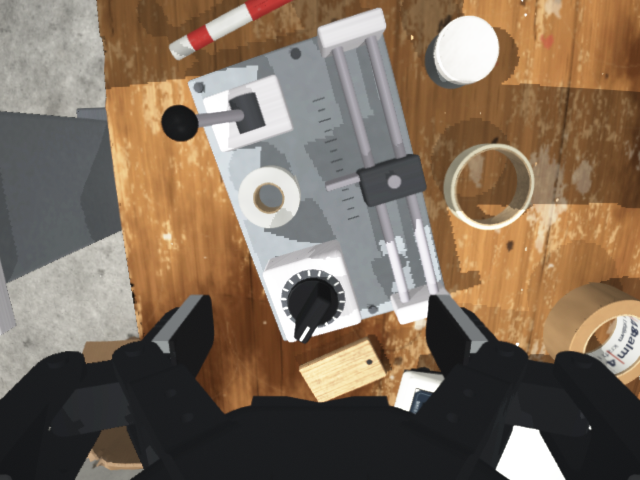

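View pics/scene0.png

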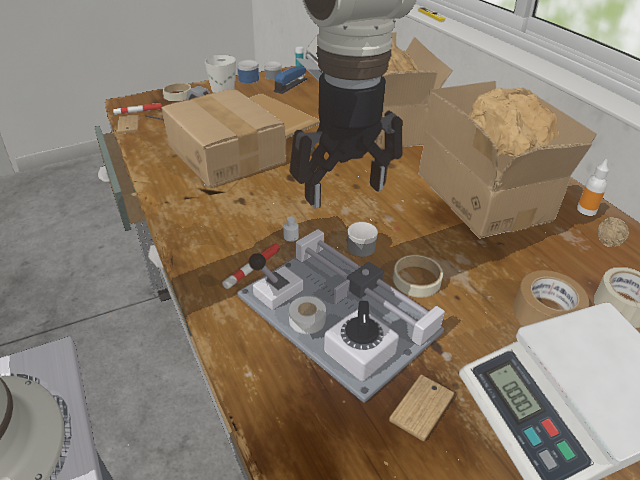

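```bash
sed -i "s/arm.outline_of(f,'\([a-z_]*\)')\[0\]\['mask'\]/om(f,'\1')/g; s/^o=arm/def om(f,l):\n    d=arm.outline_of(f,l); return d[0]['mask'] if d else np.zeros((480,640),bool)\no=arm/; s/\['scene','wrist'\]/['wrist','side']/; /w1/d" b.py
sed -i "s/pl=g.*/pl=g[(g[:,2]>.008)\&(g[:,2]<.016)]\n    if len(pl)<2000: print('nogauge',n); pl=np.random.rand(9,3)/" b.py
python3 b.py
```

```text
wrist plate [556.6271  15.4308] [190.9921 289.9033] 17.3555
bar 818 [543.7788 -77.816 ] [46.5851 14.2967] 60.6426Traceback (most recent call last):
  File "b.py", line 13, in <module>
    l=pts(f,om(f,'lock_lever'),o);b=l[(l[:,2]>.1)]
  File "h.py", line 12, in pts
    u=cv2.undistortPoints(np.stack([c,r],1).astype(np.float64)[:,None],K(f),np.array(f['D']))[:,0]
      ~~~~~~~~~~~~~~~~~~~^^^^^^^^^^^^^^^^^^^^^^^^^^^^^^^^^^^^^^^^^^^^^^^^^^^^^^^^^^^^^^^^^^^^
cv2.error: OpenCV(4.12.0) /io/opencv/modules/calib3d/src/undistort.dispatch.cpp:347: error: (-215:Assertion failed) CV_IS_MAT(_src) && CV_IS_MAT(_dst) && (_src->rows == 1 || _src->cols == 1) && (_dst->rows == 1 || _dst->cols == 1) && _src->cols + _src->rows - 1 == _dst->rows + _dst->cols - 1 && (CV_MAT_TYPE(_src->type) == CV_32FC2 || CV_MAT_TYPE(_src->type) == CV_64FC2) && (CV_MAT_TYPE(_dst->type) == CV_32FC2 || CV_MAT_TYPE(_dst->type) == CV_64FC2) in function 'cvUndistortPointsInternal'
```

```bash
cat > ref.py <<'E'
from h import *
f=arm.grab_frame('side');np.save('ref.npy',f['frame'])
d=arm.outline_of(f,'stop')[0];m=d['mask'];np.save('stopmask.npy',m)
g=np.array([[.5566,.0154]]);a=.303
B=np.array([.6158,.0339,.057]);Y=np.array([-np.sin(a),np.cos(a),0])
P('button px',proj(f,np.array([B,B+.005*Y])),d['pixel'],f['fx'])
save(f,'side_ref')
E
python3 ref.py
```

```text
button px [[293.5163 240.6736]
 [293.9461 242.1738]] [246.8 301.7] 512.5206
```

Request:
send_rows([
  {"claw": 0.5, "dx": -2, "dy": -0.2},
  {"claw": 0.5, "dx": -2, "dy": -0.2},
  {"claw": 0.5, "dx": -2, "dy": -0.2},
  {"claw": 0.5, "dx": -1.8},
  {"claw": 0.5, "yaw": 0.1},
  {"claw": 0.5, "yaw": 0.1},
])

```text
invalid input
```

```bash
python3 -c "
from h import *
o=arm.get_obs();P(o['qpos'],o['tool_pos'],rot(o['eef_rot'])[:,0])"
```

```text
[0.     0.0869 0.1759 1.6598 0.     1.5708] [0.55 0.   0.25] [-0.  1.  0.]
```

View pics/side_ref.png

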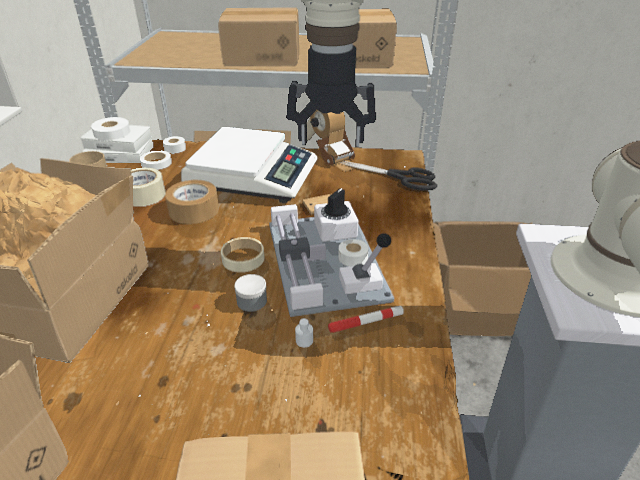

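Request:
send_rows([
  {"claw": 0.5, "dx": -2, "dy": -0.2, "dz": 0, "yaw": 0},
  {"claw": 0.5, "dx": -2, "dy": -0.2, "dz": 0, "yaw": 0},
  {"claw": 0.5, "dx": -2, "dy": -0.2, "dz": 0, "yaw": 0},
  {"claw": 0.5, "dx": -1.8, "dy": 0, "dz": 0, "yaw": 0},
  {"claw": 0.5, "dx": 0, "dy": 0, "dz": 0, "yaw": 0.1},
  {"claw": 0.5, "dx": 0, "dy": 0, "dz": 0, "yaw": 0.1},
  {"claw": 0.5, "dx": 0, "dy": 0, "dz": 0, "yaw": 0},
])

```text
time_s: 2.15
tool_pos: [0.544, -0.0782, 0.25]
eef_rot: [-0.0, 0.775, 0.632, -0.0]
force: [-0.5, -0.2, 0.9]
width: 0.0427
grasp_force: 0.0
```

```bash
python3 -c "
from h import *
o=arm.get_obs();P(o['qpos'],o['tool_pos'],rot(o['eef_rot'])[:,0],o['time_s'])"
```

```text
[-0.1428  0.0859  0.1748  1.6597  0.      1.6298] [ 0.544  -0.0782  0.25  ] [0.2005 0.9797 0.    ] 2.15
```

Request:
send_rows([
  {"claw": 0.5, "dx": 0, "dy": 0, "dz": 0.5, "yaw": -0.149},
  {"claw": 0.5, "dx": 0, "dy": 0, "dz": 0.5, "yaw": -0.149},
  {"claw": 0.5, "dx": 0, "dy": 0, "dz": 0.5, "yaw": -0.149},
  {"claw": 0.5, "dx": 0, "dy": 0, "dz": 0.5, "yaw": -0.149},
  {"claw": 0.5, "dx": 0, "dy": 0, "dz": 0.5, "yaw": -0.149},
  {"claw": 0.5, "dx": 0, "dy": 0, "dz": 0.5, "yaw": -0.149},
  {"claw": 0.5, "dx": 0, "dy": 0, "dz": 0.5, "yaw": -0.149},
  {"claw": 0.5, "dx": 0, "dy": 0, "dz": 0.5, "yaw": -0.149},
  {"claw": 0.5, "dx": 0, "dy": 0, "dz": 0.5, "yaw": -0.149},
  {"claw": 0.5, "dx": 0, "dy": 0, "dz": 0.5, "yaw": -0.149},
  {"claw": 0.5, "dx": 0, "dy": 0, "dz": 0.5, "yaw": -0.149},
  {"claw": 0.5, "dx": 0, "dy": 0, "dz": 0.5, "yaw": -0.149},
  {"claw": 0.5, "dx": 0, "dy": 0, "dz": 0.5, "yaw": -0.149},
  {"claw": 0.5, "dx": 0, "dy": 0, "dz": 0.5, "yaw": -0.149},
  {"claw": 0.5, "dx": 0, "dy": 0, "dz": 0.5, "yaw": -0.149},
  {"claw": 0.5, "dx": 0, "dy": 0, "dz": 0.5, "yaw": -0.149},
  {"claw": 0.5, "dx": 0, "dy": 0, "dz": 0.5, "yaw": -0.149},
  {"claw": 0.5, "dx": 0, "dy": 0, "dz": 0.5, "yaw": -0.149},
  {"claw": 0.5, "dx": 0, "dy": 0, "dz": 0.5, "yaw": -0.149},
  {"claw": 0.5, "dx": 0, "dy": 0, "dz": 0, "yaw": 0},
])

```text
time_s: 4.15
tool_pos: [0.5437, -0.0778, 0.1543]
eef_rot: [-0.0, -0.508, 0.861, 0.0]
force: [0.5, 0.5, 0.3]
width: 0.0429
grasp_force: 0.0
```

```bash
cat > s.py <<'E'
from h import *
o=arm.get_obs();x=rot(o['eef_rot'])[:,0]
P('t',o['time_s'],o['tool_pos'],'j6',o['qpos'][5],'xang',float(np.arctan2(x[1],x[0])),'F',o['force'],'M',o['wrist_torque'],'w',o['width'],'g',o['grasp_force'])
E
python3 s.py; python3 -c "
from h import *
o=arm.get_obs();f=arm.grab_frame('wrist');m=arm.outline_of(f,'dial')
if m:
    d=pts(f,m[0]['mask'],o);t=d[d[:,2]>.098];r=cv2.minAreaRect((t[:,:2]*1000).astype(np.float32));P('bar',len(t),list(r[0]),list(r[1]),r[2],d[:,2].max())
save(f,'w2')"
```

```text
t 4.15 [ 0.5437 -0.0778  0.1543] j6 -1.2075 xang -2.0762 F [0.4922 0.5316 0.285 ] M [ 0.0051 -0.0709 -0.024 ] w 0.0429 g 0.0
bar 2168 [543.4249 -78.4568] [45.3172 13.9943] 60.5042 0.1042
```

View pics/w2.png

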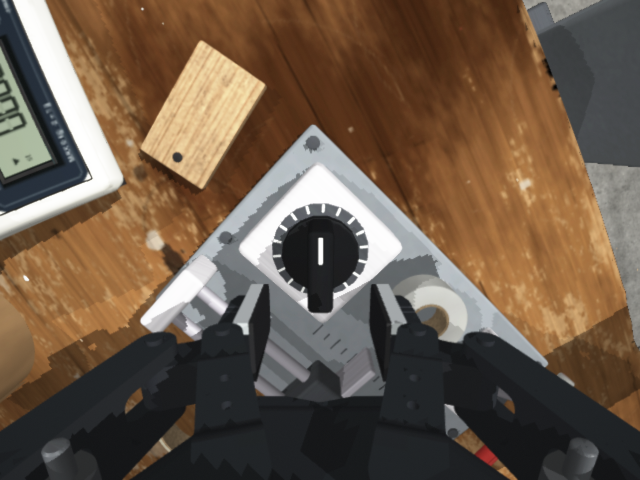

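Request:
send_rows([
  {"claw": 0.5, "dx": 0, "dy": 0, "dz": 1.5, "yaw": 0},
  {"claw": 0.5, "dx": 0, "dy": 0, "dz": 1.5, "yaw": 0},
  {"claw": 0.5, "dx": 0, "dy": 0, "dz": 1.5, "yaw": 0},
  {"claw": 0.5, "dx": 0, "dy": 0, "dz": 1.0, "yaw": 0},
  {"claw": 0.4, "dx": 0, "dy": 0, "dz": 0.6, "yaw": 0},
  {"claw": 0.3, "dx": 0, "dy": 0, "dz": 0, "yaw": 0},
  {"claw": 0.2, "dx": 0, "dy": 0, "dz": 0, "yaw": 0},
  {"claw": 0.19, "dx": 0, "dy": 0, "dz": 0, "yaw": 0},
  {"claw": 0.18, "dx": 0, "dy": 0, "dz": 0, "yaw": 0},
])

```text
time_s: 5.15
tool_pos: [0.5441, -0.0779, 0.0946]
eef_rot: [0.0, -0.506, 0.863, -0.0]
force: [-2.5, 1.5, -0.1]
width: 0.0153
grasp_force: 0.8
```

```bash
python3 s.py
```

```text
t 5.15 [ 0.5441 -0.0779  0.0946] j6 -1.2026 xang -2.0814 F [-2.457   1.4617 -0.0621] M [ 0.1517  0.2877 -0.0355] w 0.0153 g 0.7638
```

Request:
send_rows([
  {"claw": 0.18, "dx": 0, "dy": 0.05, "dz": 0.1, "yaw": 0},
  {"claw": 0.17, "dx": 0, "dy": 0, "dz": 0, "yaw": 0},
  {"claw": 0.165, "dx": 0, "dy": 0, "dz": 0, "yaw": 0},
  {"claw": 0.16, "dx": 0, "dy": 0, "dz": 0, "yaw": 0},
])

```text
time_s: 5.55
tool_pos: [0.5435, -0.0777, 0.0931]
eef_rot: [-0.0, -0.506, 0.863, 0.0]
force: [-2.9, 1.0, 1.4]
width: 0.0138
grasp_force: 9.0
```

```bash
python3 s.py
```

```text
t 5.55 [ 0.5435 -0.0777  0.0931] j6 -1.2023 xang -2.0813 F [-2.8827  1.0333  1.3939] M [ 0.2702  0.3984 -0.0211] w 0.0138 g 9.0303
```

Request:
send_rows([
  {"claw": 0.157, "dx": 0, "dy": 0.02, "dz": 0, "yaw": 0},
  {"claw": 0.154, "dx": 0, "dy": 0, "dz": 0, "yaw": 0},
  {"claw": 0.151, "dx": 0, "dy": 0, "dz": 0, "yaw": 0},
])

```text
time_s: 5.85
tool_pos: [0.5434, -0.0777, 0.0931]
eef_rot: [0.0, -0.506, 0.863, -0.0]
force: [-1.6, 1.7, 2.5]
width: 0.0135
grasp_force: 29.3
```

```bash
python3 s.py
```

```text
t 5.85 [ 0.5434 -0.0777  0.0931] j6 -1.2021 xang -2.0814 F [-1.6449  1.7109  2.5248] M [ 0.2262  0.314  -0.0434] w 0.0135 g 29.3461
```

Request:
send_rows([
  {"claw": 0.151, "dx": 0, "dy": 0, "dz": 0, "yaw": 0.05},
  {"claw": 0.151, "dx": 0, "dy": 0, "dz": 0, "yaw": 0.05},
  {"claw": 0.151, "dx": 0, "dy": 0, "dz": 0, "yaw": 0},
])

```text
time_s: 6.15
tool_pos: [0.5434, -0.0777, 0.0931]
eef_rot: [0.0, -0.462, 0.887, -0.0]
force: [-1.1, 1.7, 3.0]
width: 0.0134
grasp_force: 29.3
```

```bash
python3 s.py
```

```text
t 6.15 [ 0.5434 -0.0777  0.0931] j6 -1.1014 xang -2.1821 F [-1.1203  1.7106  2.9787] M [ 0.1919  0.3356 -0.0085] w 0.0134 g 29.3329
```

Request:
send_rows([
  {"claw": 0.151, "dx": 0, "dy": 0, "dz": 0, "yaw": 0.04},
  {"claw": 0.151, "dx": 0, "dy": 0, "dz": 0, "yaw": 0.04},
  {"claw": 0.151, "dx": 0, "dy": 0, "dz": 0, "yaw": 0},
])

```text
time_s: 6.45
tool_pos: [0.5434, -0.0777, 0.0931]
eef_rot: [0.0, -0.426, 0.905, -0.0]
force: [-2.1, 1.4, 3.4]
width: 0.0138
grasp_force: 29.3
```

```bash
python3 s.py
```

```text
t 6.45 [ 0.5434 -0.0777  0.0931] j6 -1.0229 xang -2.2606 F [-2.0501  1.4273  3.3554] M [0.2025 0.3677 0.0448] w 0.0138 g 29.3449
```

Request:
send_rows([
  {"claw": 0.151, "dx": 0, "dy": 0, "dz": 0, "yaw": 0.04},
  {"claw": 0.151, "dx": 0, "dy": 0, "dz": 0, "yaw": 0.04},
  {"claw": 0.151, "dx": 0, "dy": 0, "dz": 0, "yaw": 0},
])

```text
time_s: 6.75
tool_pos: [0.5434, -0.0777, 0.0931]
eef_rot: [0.0, -0.39, 0.921, -0.0]
force: [-1.8, 1.5, 3.0]
width: 0.0135
grasp_force: 29.4
```

```bash
python3 s.py
```

```text
t 6.75 [ 0.5434 -0.0777  0.0931] j6 -0.9434 xang -2.3401 F [-1.7918  1.4908  2.9837] M [ 0.1723  0.414  -0.0048] w 0.0135 g 29.3823
```

```bash
cat > s.py <<'E'
from h import *
ref=np.load('ref.npy').astype(np.float32).mean(2)
M=[];F=[];im=[]
for i in range(4):
    im.append(arm.grab_frame('side')['frame'].astype(np.float32).mean(2))
    o=arm.get_obs();M.append(o['wrist_torque'][2]);F.append(o['force'])
x=rot(o['eef_rot'])[:,0];im=np.mean(im,0)
def ecc(b):
    r0,r1,c0,c1=b;w=np.eye(2,3,dtype=np.float32)
    try: cv2.findTransformECC(ref[r0:r1,c0:c1],im[r0:r1,c0:c1],w,0,(3,100,1e-5),None,3);return w[:,2]
    except cv2.error: return np.zeros(2)-9
P('t',o['time_s'],'turn',float(-2.0814-np.arctan2(x[1],x[0])),'Mz',float(np.mean(M)),float(np.std(M)),'F',np.mean(F,0),'g',o['grasp_force'],'stop',ecc((232,262,277,313)),'base',ecc((286,312,286,325)))
E
python3 s.py
```

```text
t 6.95 turn 0.2584 Mz -0.0006 0.0298 F [-1.5973  0.3259  3.9683] g 29.4225 stop [-0.1038 -0.047 ] base [-0.0014  0.0116]
```

Request:
send_rows([
  {"claw": 0.151, "dx": 0, "dy": 0, "dz": 0, "yaw": 0.04},
  {"claw": 0.151, "dx": 0, "dy": 0, "dz": 0, "yaw": 0.04},
  {"claw": 0.151, "dx": 0, "dy": 0, "dz": 0, "yaw": 0},
])

```text
time_s: 7.25
tool_pos: [0.5434, -0.0777, 0.0931]
eef_rot: [0.0, -0.353, 0.936, -0.0]
force: [-1.8, 0.6, 3.5]
width: 0.0137
grasp_force: 29.5
```

```bash
python3 s.py
```

```text
t 7.45 turn 0.3388 Mz 0.019 0.0306 F [-2.074   1.0937  4.5399] g 29.5187 stop [-0.0953 -0.0411] base [0.008  0.0038]
```

Request:
send_rows([
  {"claw": 0.151, "dx": 0, "dy": 0, "dz": 0, "yaw": 0.04},
  {"claw": 0.151, "dx": 0, "dy": 0, "dz": 0, "yaw": 0.04},
  {"claw": 0.151, "dx": 0, "dy": 0, "dz": 0, "yaw": 0},
])

```text
time_s: 7.75
tool_pos: [0.5434, -0.0776, 0.093]
eef_rot: [0.0, -0.315, 0.949, 0.0]
force: [-2.9, 0.8, 4.9]
width: 0.0136
grasp_force: 29.6
```

```bash
python3 s.py
```

```text
t 7.95 turn 0.4182 Mz 0.0052 0.0185 F [-2.6001  0.924   5.2066] g 29.603 stop [-0.0773 -0.0113] base [-0.021   0.0167]
```

Request:
send_rows([
  {"claw": 0.151, "dx": 0, "dy": 0, "dz": 0, "yaw": 0.04},
  {"claw": 0.151, "dx": 0, "dy": 0, "dz": 0, "yaw": 0.04},
  {"claw": 0.151, "dx": 0, "dy": 0, "dz": 0, "yaw": 0},
])

```text
time_s: 8.25
tool_pos: [0.5434, -0.0777, 0.0931]
eef_rot: [0.0, -0.277, 0.961, -0.0]
force: [-1.6, 1.5, 6.3]
width: 0.0136
grasp_force: 29.6
```

```bash
python3 s.py
```

```text
t 8.45 turn 0.4982 Mz -0.025 0.0206 F [-2.6554  1.1021  5.0491] g 29.6403 stop [-0.0527  0.0193] base [-0.0088  0.0032]
```

Request:
send_rows([
  {"claw": 0.151, "dx": 0, "dy": 0, "dz": 0, "yaw": 0.04},
  {"claw": 0.151, "dx": 0, "dy": 0, "dz": 0, "yaw": 0.04},
  {"claw": 0.151, "dx": 0, "dy": 0, "dz": 0, "yaw": 0},
])

```text
time_s: 8.75
tool_pos: [0.5434, -0.0777, 0.0931]
eef_rot: [0.0, -0.238, 0.971, -0.0]
force: [-1.2, 1.5, 5.1]
width: 0.0134
grasp_force: 29.6
```

```bash
python3 s.py
```

```text
t 8.95 turn 0.5782 Mz 0.0098 0.0104 F [-2.4807  0.7478  5.0666] g 29.6466 stop [-0.0715 -0.0254] base [-0.0091  0.0074]
```

Request:
send_rows([
  {"claw": 0.151, "dx": 0, "dy": 0, "dz": 0, "yaw": 0.04},
  {"claw": 0.151, "dx": 0, "dy": 0, "dz": 0, "yaw": 0.04},
  {"claw": 0.151, "dx": 0, "dy": 0, "dz": 0, "yaw": 0},
])

```text
time_s: 9.25
tool_pos: [0.5434, -0.0777, 0.0931]
eef_rot: [0.0, -0.199, 0.98, -0.0]
force: [-2.6, 0.7, 4.8]
width: 0.0133
grasp_force: 29.6
```

```bash
python3 s.py
```

```text
t 9.45 turn 0.6582 Mz -0.0021 0.0332 F [-2.1062  1.3632  5.3719] g 29.6483 stop [-0.0725 -0.0257] base [-0.0004  0.002 ]
```

Request:
send_rows([
  {"claw": 0.151, "dx": 0, "dy": 0, "dz": 0, "yaw": 0.04},
  {"claw": 0.151, "dx": 0, "dy": 0, "dz": 0, "yaw": 0.04},
  {"claw": 0.151, "dx": 0, "dy": 0, "dz": 0, "yaw": 0},
])

```text
time_s: 9.75
tool_pos: [0.5434, -0.0777, 0.0931]
eef_rot: [0.0, -0.16, 0.987, 0.0]
force: [-2.2, 1.4, 5.6]
width: 0.0135
grasp_force: 29.6
```

```bash
python3 s.py
```

```text
t 9.95 turn 0.7382 Mz -0.0196 0.0104 F [-2.0697  0.8189  5.1681] g 29.6497 stop [-0.0888 -0.053 ] base [-0.0218  0.0107]
```

Request:
send_rows([
  {"claw": 0.151, "dx": 0, "dy": 0, "dz": 0, "yaw": 0.04},
  {"claw": 0.151, "dx": 0, "dy": 0, "dz": 0, "yaw": 0.04},
  {"claw": 0.151, "dx": 0, "dy": 0, "dz": 0, "yaw": 0},
])

```text
time_s: 10.25
tool_pos: [0.5434, -0.0777, 0.0931]
eef_rot: [0.0, -0.12, 0.993, -0.0]
force: [-2.8, 0.9, 4.8]
width: 0.0138
grasp_force: 29.7
```

```bash
python3 s.py
```

```text
t 10.45 turn 0.8179 Mz 0.1625 0.0225 F [-2.4587  1.1078  5.0909] g 29.6877 stop [-0.0726 -0.0055] base [-0.0065 -0.002 ]
```

Request:
send_rows([
  {"claw": 0.151, "dx": 0, "dy": 0, "dz": 0, "yaw": 0.04},
  {"claw": 0.151, "dx": 0, "dy": 0, "dz": 0, "yaw": 0},
])

```text
time_s: 10.65
tool_pos: [0.5434, -0.0776, 0.0931]
eef_rot: [0.0, -0.1, 0.995, -0.0]
force: [-2.6, 1.1, 4.6]
width: 0.0133
grasp_force: 29.7
```

```bash
python3 s.py
```

```text
t 10.85 turn 0.8579 Mz 0.2169 0.0294 F [-2.3083  1.5462  5.0502] g 29.7136 stop [-0.0552  0.0405] base [-0.0109  0.0007]
```

Request:
send_rows([
  {"claw": 0.151, "dx": 0, "dy": 0, "dz": 0, "yaw": 0.04},
  {"claw": 0.151, "dx": 0, "dy": 0, "dz": 0, "yaw": 0},
])

```text
time_s: 11.05
tool_pos: [0.5434, -0.0777, 0.0931]
eef_rot: [0.0, -0.08, 0.997, -0.0]
force: [-2.4, 1.5, 5.5]
width: 0.0138
grasp_force: 29.7
```

```bash
python3 s.py
```

```text
t 11.25 turn 0.898 Mz 0.1308 0.0259 F [-2.3528  0.872   5.4853] g 29.6841 stop [-0.0118  0.087 ] base [-0.0054 -0.0037]
```

Request:
send_rows([
  {"claw": 0.151, "dx": 0, "dy": 0, "dz": 0, "yaw": 0.04},
  {"claw": 0.151, "dx": 0, "dy": 0, "dz": 0, "yaw": 0},
])

```text
time_s: 11.45
tool_pos: [0.5434, -0.0776, 0.0931]
eef_rot: [0.0, -0.06, 0.998, 0.0]
force: [-1.5, 1.8, 3.9]
width: 0.0132
grasp_force: 29.7
```

```bash
python3 s.py
```

```text
t 11.65 turn 0.9382 Mz 0.0086 0.0327 F [-2.2819  0.8994  4.936 ] g 29.6543 stop [-0.0223  0.2317] base [-0.0183  0.0198]
```

Request:
send_rows([
  {"claw": 0.151, "dx": 0, "dy": 0, "dz": 0, "yaw": 0.04},
  {"claw": 0.151, "dx": 0, "dy": 0, "dz": 0, "yaw": 0},
])

```text
time_s: 11.85
tool_pos: [0.5434, -0.0776, 0.0931]
eef_rot: [0.0, -0.04, 0.999, 0.0]
force: [-1.8, 1.4, 4.9]
width: 0.0137
grasp_force: 29.7
```

```bash
python3 s.py
```

```text
t 12.05 turn 0.9782 Mz -0.0112 0.0112 F [-2.1841  1.3064  4.9888] g 29.6523 stop [-0.016   0.2157] base [-0.015   0.0055]
```

Request:
send_rows([
  {"claw": 0.151, "dx": 0, "dy": 0, "dz": 0, "yaw": 0.04},
  {"claw": 0.151, "dx": 0, "dy": 0, "dz": 0, "yaw": 0.04},
  {"claw": 0.151, "dx": 0, "dy": 0, "dz": 0, "yaw": 0.04},
  {"claw": 0.151, "dx": 0, "dy": 0, "dz": 0, "yaw": 0.04},
  {"claw": 0.151, "dx": 0, "dy": 0, "dz": 0, "yaw": 0.04},
  {"claw": 0.151, "dx": 0, "dy": 0, "dz": 0, "yaw": 0.04},
  {"claw": 0.151, "dx": 0, "dy": 0, "dz": 0, "yaw": 0.04},
  {"claw": 0.151, "dx": 0, "dy": 0, "dz": 0, "yaw": 0.04},
  {"claw": 0.151, "dx": 0, "dy": 0, "dz": 0, "yaw": 0.04},
  {"claw": 0.151, "dx": 0, "dy": 0, "dz": 0, "yaw": 0.04},
  {"claw": 0.151, "dx": 0, "dy": 0, "dz": 0, "yaw": 0.04},
  {"claw": 0.151, "dx": 0, "dy": 0, "dz": 0, "yaw": 0.04},
  {"claw": 0.151, "dx": 0, "dy": 0, "dz": 0, "yaw": 0.04},
  {"claw": 0.151, "dx": 0, "dy": 0, "dz": 0, "yaw": 0.04},
  {"claw": 0.151, "dx": 0, "dy": 0, "dz": 0, "yaw": 0},
])

```text
time_s: 13.55
tool_pos: [0.5434, -0.0776, 0.0931]
eef_rot: [0.0, 0.237, 0.971, 0.0]
force: [-1.7, 1.7, 4.1]
width: 0.0139
grasp_force: 29.7
```

```bash
python3 s.py
```

```text
t 13.75 turn -4.7453 Mz 0.2087 0.0196 F [-1.8328  1.1674  5.023 ] g 29.7147 stop [0.0782 0.5811] base [-0.0183 -0.0031]
```

Request:
send_rows([
  {"claw": 0.151, "dx": 0, "dy": 0, "dz": 0, "yaw": 0.04},
  {"claw": 0.151, "dx": 0, "dy": 0, "dz": 0, "yaw": 0.04},
  {"claw": 0.151, "dx": 0, "dy": 0, "dz": 0, "yaw": 0.04},
  {"claw": 0.151, "dx": 0, "dy": 0, "dz": 0, "yaw": 0.04},
  {"claw": 0.151, "dx": 0, "dy": 0, "dz": 0, "yaw": 0.04},
  {"claw": 0.151, "dx": 0, "dy": 0, "dz": 0, "yaw": 0.04},
  {"claw": 0.151, "dx": 0, "dy": 0, "dz": 0, "yaw": 0.04},
  {"claw": 0.151, "dx": 0, "dy": 0, "dz": 0, "yaw": 0.04},
  {"claw": 0.151, "dx": 0, "dy": 0, "dz": 0, "yaw": 0.04},
  {"claw": 0.151, "dx": 0, "dy": 0, "dz": 0, "yaw": 0.04},
  {"claw": 0.151, "dx": 0, "dy": 0, "dz": 0, "yaw": 0.04},
  {"claw": 0.151, "dx": 0, "dy": 0, "dz": 0, "yaw": 0.04},
  {"claw": 0.151, "dx": 0, "dy": 0, "dz": 0, "yaw": 0.04},
  {"claw": 0.151, "dx": 0, "dy": 0, "dz": 0, "yaw": 0.04},
  {"claw": 0.151, "dx": 0, "dy": 0, "dz": 0, "yaw": 0.04},
  {"claw": 0.151, "dx": 0, "dy": 0, "dz": 0, "yaw": 0.04},
  {"claw": 0.151, "dx": 0, "dy": 0, "dz": 0, "yaw": 0.04},
  {"claw": 0.151, "dx": 0, "dy": 0, "dz": 0, "yaw": 0},
])

```text
time_s: 15.55
tool_pos: [0.5434, -0.0776, 0.0931]
eef_rot: [0.0, 0.548, 0.837, 0.0]
force: [-2.7, 1.8, 5.2]
width: 0.0135
grasp_force: 29.7
```

```bash
python3 s.py
```

```text
t 15.75 turn -4.0653 Mz 0.1946 0.0246 F [-2.2456  1.2656  5.1232] g 29.7173 stop [0.2163 0.9534] base [-0.0025  0.0031]
```

Request:
send_rows([
  {"claw": 0.151, "dx": 0, "dy": 0, "dz": 0, "yaw": 0.04},
  {"claw": 0.151, "dx": 0, "dy": 0, "dz": 0, "yaw": 0.04},
  {"claw": 0.151, "dx": 0, "dy": 0, "dz": 0, "yaw": 0.04},
  {"claw": 0.151, "dx": 0, "dy": 0, "dz": 0, "yaw": 0.04},
  {"claw": 0.151, "dx": 0, "dy": 0, "dz": 0, "yaw": 0.04},
  {"claw": 0.151, "dx": 0, "dy": 0, "dz": 0, "yaw": 0.04},
  {"claw": 0.151, "dx": 0, "dy": 0, "dz": 0, "yaw": 0},
])

```text
time_s: 16.45
tool_pos: [0.5434, -0.0776, 0.0931]
eef_rot: [0.0, 0.644, 0.765, 0.0]
force: [-2.4, 1.5, 4.9]
width: 0.0133
grasp_force: 29.7
```

```bash
python3 s.py; cat > m.py <<'E'
from h import *
from sys import argv
o=arm.get_obs();f=arm.grab_frame('wrist');d=arm.outline_of(f,'stop_mark')
P(o['tool_pos'],o['qpos'][[0,5]],o['force'])
if d:
    p=pts(f,d[0]['mask'],o);a=.303
    g=(p-[.5566,.0154,0])@np.array([[np.cos(a),-np.sin(a),0],[np.sin(a),np.cos(a),0],[0,0,1]])
    P(d[0]['conf'],len(p))
    b=g[(g[:,2]>.045)&(g[:,2]<.0545)&(abs(g[:,0]-.062)<.03)];P('block y',np.percentile(b[:,1],[1,99]),b[:,1].mean(),len(b))
    b=g[(g[:,2]>.0548)&(abs(g[:,0]-.062)<.01)&(g[:,2]<.06)];P('button',b.mean(0),np.percentile(b,[2,98],axis=0)[:,1],len(b))
save(f,argv[1])
E
python3 m.py w3
```

```text
t 16.65 turn -3.825 Mz -0.0324 0.0174 F [-2.0015  1.7479  5.3611] g 29.6855 stop [0.2905 1.2487] base [-0.0173  0.0111]
[ 0.5434 -0.0776  0.0931] [-0.1419  1.2561] [-2.2419  1.6474  5.5049]
0.56 12865
block y [-0.0122  0.0207] 0.0043 9391
button [0.0614 0.0045 0.0567] [-0.0008  0.0099] 655
```

View pics/w3.png

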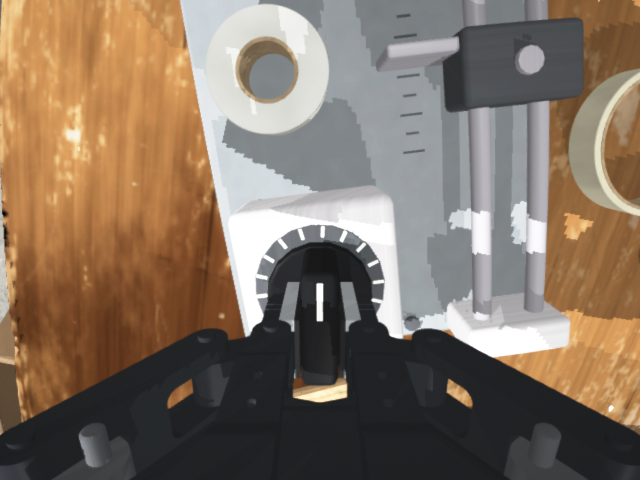

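Request:
send_rows([
  {"claw": 0.16, "dx": 0, "dy": 0, "dz": 0, "yaw": 0},
  {"claw": 0.18, "dx": 0, "dy": 0, "dz": 0, "yaw": 0},
  {"claw": 0.22, "dx": 0, "dy": 0, "dz": 0, "yaw": 0},
  {"claw": 0.4, "dx": 0, "dy": 0, "dz": 0, "yaw": 0},
  {"claw": 0.4, "dx": 0, "dy": 0, "dz": 0, "yaw": 0},
  {"claw": 0.4, "dx": 0, "dy": 0, "dz": -1.5, "yaw": 0},
  {"claw": 0.4, "dx": 0, "dy": 0, "dz": -2, "yaw": 0},
  {"claw": 0.4, "dx": 0, "dy": 0, "dz": -2, "yaw": 0},
  {"claw": 0.2, "dx": 0, "dy": 0, "dz": -2, "yaw": 0},
  {"claw": 0, "dx": 0, "dy": 0, "dz": -2, "yaw": 0},
  {"claw": 0, "dx": 0, "dy": 0, "dz": -2, "yaw": 0},
  {"claw": 0, "dx": 0, "dy": 0, "dz": -2, "yaw": 0},
  {"claw": 0, "dx": 0, "dy": 0, "dz": -2, "yaw": 0},
  {"claw": 0, "dx": 0, "dy": 0, "dz": 0, "yaw": 0},
])

```text
time_s: 18.15
tool_pos: [0.5442, -0.0778, 0.2519]
eef_rot: [0.002, 0.644, 0.765, 0.001]
force: [-0.5, -1.1, -0.5]
width: 0.0
grasp_force: 0.0
```

```bash
python3 s.py; python3 m.py w4; python3 - <<'E'
from h import *
o=arm.get_obs();f=arm.grab_frame('wrist')
g=arm.outline_of(f,'gauge')
if g:
    g=pts(f,g[0]['mask'],o);pl=g[(g[:,2]>.008)&(g[:,2]<.016)];r=cv2.minAreaRect((pl[:,:2]*1000).astype(np.float32));P('plate',list(r[0]),list(r[1]),r[2])
d=arm.outline_of(f,'lock_lever')
if d:
    l=pts(f,d[0]['mask'],o);b=l[l[:,2]>.1];b=b[np.linalg.norm(b[:,:2]-[.449,.081],axis=1)<.02]
    A=np.c_[2*b,np.ones(len(b))];x=np.linalg.lstsq(A,(b**2).sum(1),rcond=None)[0]
    P('ball',x[:3],float(np.sqrt(x[3]+x[:3]@x[:3])),len(b))
E
```

```text
t 18.35 turn -3.8232 Mz -0.0042 0.0403 F [ 0.0302  0.0498 -0.2517] g 0.0 stop [0.2801 1.2532] base [0.0025 0.0065]
[ 0.5432 -0.0776  0.2474] [-0.142   1.2578] [-0.1512  0.6318  0.1877]
0.85 3399
block y [-0.0121  0.0212] 0.0046 2548
button [0.0616 0.0047 0.0569] [-0.0003  0.0097] 164
plate [560.499    2.3558] [190.7438 263.4308] 17.3797
ball [0.4501 0.0762 0.1048] 0.0083 62
```

Request:
send_rows([
  {"claw": 0, "dx": 1.4, "dy": -0.9, "dz": 0, "yaw": 0},
  {"claw": 0, "dx": 1.4, "dy": -0.9, "dz": 0, "yaw": 0},
  {"claw": 0, "dx": 1.4, "dy": -0.9, "dz": 0, "yaw": 0},
  {"claw": 0, "dx": 1.4, "dy": -0.9, "dz": 0, "yaw": 0},
  {"claw": 0, "dx": 1.4, "dy": -0.9, "dz": 0, "yaw": 0},
  {"claw": 0, "dx": 1.4, "dy": -0.9, "dz": 0, "yaw": 0},
  {"claw": 0, "dx": 1.4, "dy": -0.9, "dz": 0, "yaw": 0},
  {"claw": 0, "dx": 1.4, "dy": -0.9, "dz": 0, "yaw": 0},
  {"claw": 0, "dx": 1.4, "dy": -0.9, "dz": 0, "yaw": 0},
  {"claw": 0, "dx": 1.4, "dy": -0.9, "dz": 0, "yaw": 0},
  {"claw": 0, "dx": 1.4, "dy": -0.9, "dz": 0, "yaw": 0},
  {"claw": 0, "dx": 1.3, "dy": -1, "dz": 0, "yaw": 0},
  {"claw": 0, "dx": 0, "dy": 0, "dz": 1, "yaw": -0.07},
  {"claw": 0, "dx": 0, "dy": 0, "dz": 2, "yaw": -0.06},
  {"claw": 0, "dx": 0, "dy": 0, "dz": 0, "yaw": 0},
])

```text
time_s: 20.1
tool_pos: [0.4063, 0.0688, 0.2161]
eef_rot: [-0.001, 0.593, 0.806, -0.001]
force: [-0.7, 0.1, 0.8]
width: 0.0001
grasp_force: 0.0
```

```bash
python3 s.py; python3 m.py w5; python3 - <<'E'
from h import *
o=arm.get_obs();f=arm.grab_frame('wrist');P(o['qpos'])
d=arm.outline_of(f,'lock_lever')
if d:
    l=pts(f,d[0]['mask'],o);b=l[(l[:,2]>.1)&(l[:,2]<.125)];P(len(b),np.median(b,0),b.min(0),b.max(0))
E
```

```text
t 20.3 turn -3.9518 Mz -0.0128 0.0113 F [-0.1855  0.322   0.645 ] g 0.0 stop [0.5941 1.4996] base [0.4476 0.8115]
[0.4077 0.0685 0.2189] [0.1665 1.4377] [-0.7151  0.4711  0.5559]
0.79 3423
block y [-0.011   0.0221] 0.0074 2015
button [0.0606 0.0053 0.0568] [0.0002 0.0101] 124
[ 0.1663 -0.2483 -0.1979  1.6201 -0.      1.437 ]
1117 [0.4466 0.0833 0.1134] [0.4359 0.0692 0.1003] [0.4613 0.0942 0.1183]
```

View pics/w5.png

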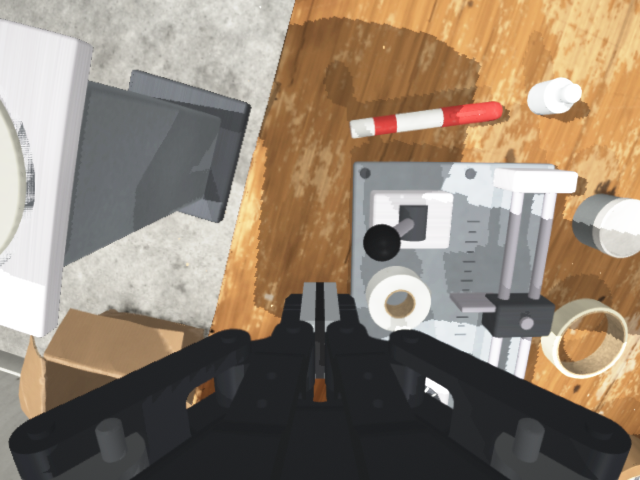

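Request:
send_rows([
  {"claw": 0, "dx": 0, "dy": 0, "dz": 2, "yaw": 0},
  {"claw": 0, "dx": 0, "dy": 0, "dz": 2, "yaw": 0},
  {"claw": 0, "dx": 0, "dy": 0, "dz": 2, "yaw": 0},
  {"claw": 0, "dx": 0, "dy": 0, "dz": 2, "yaw": 0},
  {"claw": 0, "dx": 0, "dy": 0, "dz": 1.5, "yaw": 0},
  {"claw": 0, "dx": 0, "dy": 0, "dz": 1, "yaw": 0},
  {"claw": 0, "dx": 0, "dy": 0, "dz": 0, "yaw": 0},
  {"claw": 0, "dx": 0, "dy": 0.5, "dz": 0, "yaw": 0},
  {"claw": 0, "dx": 0, "dy": 0.5, "dz": 0, "yaw": 0},
  {"claw": 0, "dx": 0, "dy": 0.3, "dz": 0, "yaw": 0},
  {"claw": 0, "dx": 0, "dy": 0.3, "dz": 0, "yaw": 0},
  {"claw": 0, "dx": 0, "dy": 0.3, "dz": 0, "yaw": 0},
  {"claw": 0, "dx": 0, "dy": 0.3, "dz": 0, "yaw": 0},
  {"claw": 0, "dx": 0, "dy": 0.3, "dz": 0, "yaw": 0},
  {"claw": 0, "dx": 0, "dy": 0.5, "dz": 0, "yaw": 0},
])

```text
time_s: 22.0
tool_pos: [0.4364, 0.0773, 0.113]
eef_rot: [-0.0, 0.593, 0.805, -0.0]
force: [-2.0, -0.7, 1.3]
width: -0.0003
grasp_force: 0.8
```

```bash
cat > l.py <<'E'
from h import *
o=arm.get_obs();f=arm.grab_frame('wrist');o2=arm.get_obs();P(o['time_s'],o['tool_pos'],o['force'],o2['force'])
p=pts(f,np.ones((480,640),bool),o);c=f['frame'].reshape(-1,3)[(f['z_map']>0).ravel()]
a=.303;t=np.r_[o['tool_pos'][:2],0]-[.5566,.0154,0];C=np.array([[np.cos(a),-np.sin(a),0],[np.sin(a),np.cos(a),0],[0,0,1]])
P('tcp gauge',t@C)
g=(p-[.5566,.0154,0])@C
k=(c.max(1)<60)&(abs(g[:,1]-.097)<.013)&(g[:,2]>.09)&(g[:,2]<.13)&(g[:,0]>(t@C)[0]+.008)&(g[:,0]<.02)
b=g[k];P(len(b),b.min(0),b.max(0))
d=arm.outline_of(f,'lock_lever')
if d:
    l=(pts(f,d[0]['mask'],o)-[.5566,.0154,0])@C;b=l[l[:,2]>.08];P('net',d[0]['conf'],len(b),np.median(b,0),np.percentile(b,2,axis=0),np.percentile(b,98,axis=0))
E
python3 l.py
```

```text
22.0 [0.4364 0.0773 0.113 ] [-1.9685 -0.6919  1.3217] [-0.5485 -0.2597  0.1387]
tcp gauge [-0.0963  0.0949  0.    ]
2866 [-0.0883  0.0927  0.1006] [-0.0579  0.1082  0.1253]
net 0.67 2605 [-0.0711  0.1014  0.1178] [-0.0806  0.0942  0.0831] [-0.0583  0.1075  0.1229]
```

Request:
send_rows([
  {"claw": 0, "dx": 0, "dy": 0.4, "dz": 0, "yaw": 0},
  {"claw": 0, "dx": 0, "dy": 0.4, "dz": 0, "yaw": 0},
  {"claw": 0, "dx": 0, "dy": 0.4, "dz": 0, "yaw": 0},
  {"claw": 0, "dx": 0, "dy": 0.4, "dz": 0, "yaw": 0},
  {"claw": 0, "dx": 0, "dy": 0.4, "dz": 0, "yaw": 0},
  {"claw": 0, "dx": 0, "dy": 0.4, "dz": 0, "yaw": 0},
  {"claw": 0, "dx": 0, "dy": 0.4, "dz": 0, "yaw": 0},
  {"claw": 0, "dx": 0, "dy": 0.4, "dz": 0, "yaw": 0},
  {"claw": 0, "dx": 0, "dy": 0.4, "dz": 0, "yaw": 0},
  {"claw": 0, "dx": 0, "dy": 0.4, "dz": 0, "yaw": 0},
  {"claw": 0, "dx": 0, "dy": 0.4, "dz": 0, "yaw": 0},
  {"claw": 0, "dx": 0, "dy": 0.4, "dz": 0, "yaw": 0},
  {"claw": 0, "dx": 0, "dy": 0.3, "dz": 0, "yaw": 0},
  {"claw": 0, "dx": 0, "dy": 0, "dz": 0, "yaw": 0},
])

```text
time_s: 23.5
tool_pos: [0.4853, 0.0925, 0.1129]
eef_rot: [0.0, 0.593, 0.805, 0.0]
force: [0.1, 0.4, -0.4]
width: -0.0003
grasp_force: 0.0
```

```bash
python3 l.py
```

```text
23.5 [0.4853 0.0925 0.1129] [ 0.0626  0.3755 -0.3806] [ 0.0738  0.4594 -0.0361]
tcp gauge [-0.0451  0.0949  0.    ]
2930 [-0.0371  0.092   0.101 ] [-0.0063  0.1079  0.1255]
net 0.93 2954 [-0.0215  0.1007  0.1165] [-0.0317  0.0935  0.0825] [-0.0078  0.1074  0.1222]
```

Request:
send_rows([
  {"claw": 0, "dx": 0, "dy": 0.2, "dz": 0, "yaw": 0},
  {"claw": 0, "dx": 0, "dy": 0.2, "dz": 0, "yaw": 0},
  {"claw": 0, "dx": 0, "dy": 0.2, "dz": 0, "yaw": 0},
  {"claw": 0, "dx": 0, "dy": 0.2, "dz": 0, "yaw": 0},
  {"claw": 0, "dx": 0, "dy": 0.1, "dz": 0, "yaw": 0},
  {"claw": 0, "dx": 0, "dy": 0.1, "dz": 0, "yaw": 0},
  {"claw": 0, "dx": 0, "dy": 0, "dz": 0, "yaw": 0},
])

```text
time_s: 24.3
tool_pos: [0.4946, 0.0954, 0.113]
eef_rot: [-0.0, 0.593, 0.805, -0.0]
force: [-0.5, -0.0, -0.2]
width: -0.0002
grasp_force: 0.2
```

```bash
python3 l.py
```

```text
24.3 [0.4946 0.0954 0.113 ] [-0.4698 -0.0065 -0.2195] [0.6424 0.1    0.1869]
tcp gauge [-0.0353  0.0948  0.    ]
3061 [-0.0273  0.0894  0.101 ] [0.0037 0.1079 0.1248]
net 0.71 3064 [-0.0116  0.1     0.1132] [-0.0245  0.0914  0.0822] [0.0017 0.1072 0.1185]
```

Request:
send_rows([
  {"claw": 0, "dx": 0, "dy": 0.05, "dz": 0, "yaw": 0},
  {"claw": 0, "dx": 0, "dy": 0.05, "dz": 0, "yaw": 0},
])

```text
time_s: 24.6
tool_pos: [0.4954, 0.0956, 0.113]
eef_rot: [-0.0, 0.593, 0.805, -0.0]
force: [-1.2, -1.1, -1.1]
width: 0.0
grasp_force: 0.4
```

Request:
send_rows([
  {"claw": 0, "dx": 0, "dy": 0.05, "dz": 0, "yaw": 0},
  {"claw": 0, "dx": 0, "dy": 0.05, "dz": 0, "yaw": 0},
])

```text
time_s: 24.8
tool_pos: [0.4964, 0.0959, 0.113]
eef_rot: [-0.0, 0.593, 0.805, -0.0]
force: [-1.6, 0.2, -1.0]
width: -0.0001
grasp_force: 0.4
```

Request:
send_rows([
  {"claw": 0, "dx": 0, "dy": 0.04, "dz": 0, "yaw": 0},
  {"claw": 0, "dx": 0, "dy": 0, "dz": 0, "yaw": 0},
])

```text
time_s: 25.0
tool_pos: [0.4968, 0.0961, 0.113]
eef_rot: [-0.0, 0.593, 0.805, -0.0]
force: [-0.7, 1.2, -1.2]
width: 0.0002
grasp_force: 0.4
```

Request:
send_rows([
  {"claw": 0, "dx": 0, "dy": 0.04, "dz": 0, "yaw": 0},
  {"claw": 0, "dx": 0, "dy": 0, "dz": 0, "yaw": 0},
])

```text
time_s: 25.2
tool_pos: [0.4969, 0.0961, 0.1129]
eef_rot: [-0.0, 0.593, 0.805, -0.0]
force: [-1.6, -0.5, 0.6]
width: -0.0003
grasp_force: 1.1
```

```bash
python3 l.py
```

```text
25.2 [0.4969 0.0961 0.1129] [-1.6224 -0.4629  0.5728] [-1.5641 -1.706  -0.1053]
tcp gauge [-0.0329  0.0949  0.    ]
3075 [-0.0248  0.0886  0.1003] [0.0058 0.1082 0.1255]
net 0.85 3038 [-0.0091  0.0999  0.1123] [-0.0226  0.0909  0.0823] [0.0037 0.1073 0.1173]
```

Request:
send_rows([
  {"claw": 0, "dx": 0, "dy": 0.05, "dz": 0, "yaw": 0},
  {"claw": 0, "dx": 0, "dy": 0, "dz": 0, "yaw": 0},
])

```text
time_s: 25.5
tool_pos: [0.4972, 0.0962, 0.1128]
eef_rot: [-0.0, 0.593, 0.805, -0.0]
force: [-4.8, -1.1, 1.8]
width: 0.0003
grasp_force: 2.5
```

Request:
send_rows([
  {"claw": 0, "dx": 0, "dy": 0.03, "dz": 0, "yaw": 0},
  {"claw": 0, "dx": 0, "dy": 0, "dz": 0, "yaw": 0},
])

```text
time_s: 25.7
tool_pos: [0.4973, 0.0962, 0.1128]
eef_rot: [-0.0, 0.593, 0.805, -0.001]
force: [-6.0, -1.4, 0.7]
width: -0.0
grasp_force: 3.1
```

Request:
send_rows([
  {"claw": 0, "dx": 0, "dy": 0.06, "dz": 0, "yaw": 0},
  {"claw": 0, "dx": 0, "dy": 0.06, "dz": 0, "yaw": 0},
  {"claw": 0, "dx": 0, "dy": 0, "dz": 0, "yaw": 0},
])

```text
time_s: 26.0
tool_pos: [0.4976, 0.0963, 0.1127]
eef_rot: [-0.001, 0.593, 0.805, -0.001]
force: [-11.0, -3.0, 3.7]
width: 0.0
grasp_force: 5.7
```

```bash
python3 l.py
```

```text
26.0 [0.4976 0.0963 0.1127] [-10.9922  -2.9987   3.6715] [-10.0533  -3.79     3.8132]
tcp gauge [-0.0322  0.0948  0.    ]
3030 [-0.0241  0.0886  0.1   ] [0.0057 0.1083 0.1258]
net 0.88 2973 [-0.0087  0.1     0.1123] [-0.0221  0.0911  0.0826] [0.0039 0.1073 0.1173]
```

Request:
send_rows([
  {"claw": 0, "dx": 0, "dy": -0.5, "dz": 0, "yaw": 0},
  {"claw": 0, "dx": 0, "dy": -1, "dz": 0, "yaw": 0},
  {"claw": 0, "dx": 0, "dy": -1, "dz": 0, "yaw": 0},
  {"claw": 0, "dx": 0, "dy": -1, "dz": -1, "yaw": 0},
  {"claw": 0, "dx": 0, "dy": 0, "dz": -2, "yaw": 0},
  {"claw": 0, "dx": 0, "dy": 0, "dz": -2, "yaw": 0},
  {"claw": 0, "dx": 0, "dy": 0, "dz": -2, "yaw": 0},
  {"claw": 0, "dx": -1, "dy": 0, "dz": -2, "yaw": 0},
  {"claw": 0, "dx": -2, "dy": 0, "dz": -2, "yaw": 0},
  {"claw": 0, "dx": -2, "dy": 0, "dz": -2, "yaw": 0},
  {"claw": 0, "dx": -2, "dy": 0, "dz": -1, "yaw": 0},
  {"claw": 0, "dx": -2, "dy": 0, "dz": 0, "yaw": 0},
  {"claw": 0, "dx": 0, "dy": 0, "dz": 0, "yaw": 0},
])

```text
time_s: 27.4
tool_pos: [0.4924, -0.0012, 0.2541]
eef_rot: [0.001, 0.594, 0.805, 0.0]
force: [-0.3, 0.4, 0.1]
width: 0.0001
grasp_force: 0.0
```

```bash
python3 l.py; python3 s.py; python3 m.py w6
```

```text
27.4 [ 0.4924 -0.0012  0.2541] [-0.2705  0.4366  0.0502] [0.8363 0.2625 0.3024]
tcp gauge [-0.0663  0.0033  0.    ]
945 [-0.0196  0.084   0.1042] [0.0047 0.1068 0.1182]
net 0.95 1191 [-0.01    0.094   0.1128] [-0.0234  0.0834  0.0825] [0.0033 0.1052 0.1174]
t 27.7 turn -3.9541 Mz -0.0066 0.0433 F [-0.0943 -0.3652 -0.2435] g 0.0 stop [0.4973 1.3154] base [-0.2581  0.297 ]
[0.4919 0.0011 0.2531] [0.0021 1.271 ] [-0.0711 -0.574  -0.1192]
0.74 2814
block y [-0.0118  0.0216] 0.0057 2020
button [0.0614 0.0052 0.0567] [-0.0001  0.0104] 123
```

View pics/w6.png

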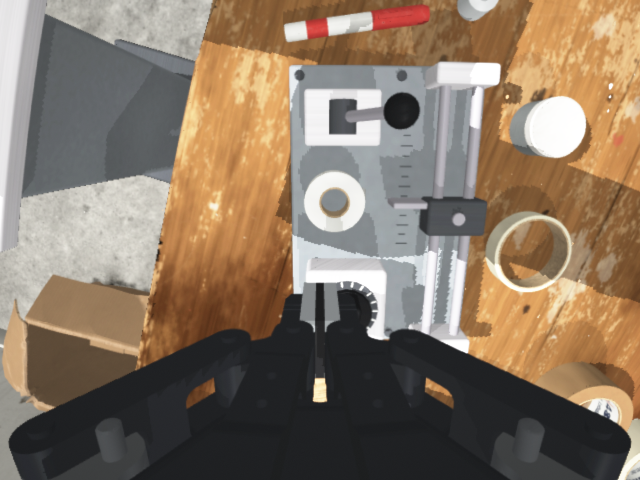

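The last picture shows the lever fully over, with its ball at (402,110). The stop button at (459,219) reads about 5 mm, and nothing else has moved.

```bash
python3 -c "
from rig import arm
print(arm.job_done())"
```

```text
the job is handed in; nothing more can be done
None
```

The job is handed in: the dial was turned clockwise through about 0.76 rad of slack and then five clicks (the stop button measures about 5 mm along), after which the lock lever was pushed fully over against its stop with about 11 N, in about 28 s of robot time; no verdict came back.

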